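Hang the rinsed hand grater over the drip tray

ROBOT

A 6-joint arm with a two-finger parallel gripper is mounted at the origin on a cart in front of the work surface, level with it; the furniture and walls round the work are solid. World frame = base frame: x ahead of the robot, y to its left, z up, the work surface at z = 0. Lengths are in m, angles in rad, forces in N, time in s.
With the tool pointing down it reaches from about 0.375 to 0.975 m from the base axis. Payload 3.8 kg.
Tool frame: the origin (TCP) lies on the centre line of the jaws, within the pads' length; the fingertips stand 17 mm ahead of it and the grasp point (between the pads) lies 2 mm behind it (bot.tip_extent is the distance from the TCP to the fingertips, in m); z points along the fingers, y is the line along which they close (so a half turn about z gives the same grasp; the last joint's range is limited). The gripper opens to 85 mm and grips with 20 to 120 N. Pads are 22 mm wide; open, the fingers measure 114 mm over their backs; the gripper's body (76 mm by 85 mm) begins 54 mm behind the grasp point. The pads swing forward as they close: fully open they stand 13 mm farther back than shut.
Start: joints at [-1.361, 0.264, 1.604, -0, 1.274, -0.037], TCP at [0.165, -0.655, 0.248] pointing down, gripper open.
Joint ranges: [-2.63, 2.63], [-0.94, 2.18], [0.31, 2.57], [-1.31, 4.45], [0, 2.66], [-2.55, 2.55]. Speed limits (rad/s): [2.57, 2.57, 3.14, 3.14, 3.14, 3.14].

INTERFACE

Orientations are given as a rotation vector (axis times angle).
In Python, from workcell import readout, read_camera, finish_job, bot gives the robot as it stands.
- The arm moves only by the tool jog_arm, never from a script. Its argument "deltas" is one flat list of numbers, 7 for each row, row after row: the shift along the tool's x, y, z in m, then the turn, a rotation vector about the tool's x, y, z in degrees, then the gripper command: -1 is shut, 1 is fully open, values between are in proportion. A call has 1 to 8 rows; each row is the pose to reach, as a shift and turn from the pose commanded when the call began, along the tool's axes at that moment; what a row does not reach only later rows make up. A row lasts 1/10 s, in which the tool goes at most 50 mm and 8.59 degrees, less where a joint would pass 70% of its speed; a pose out of reach is approached as far as the arm can. A call with a gripper value outside its range is refused whole. The fingers move at their own pace and stop on an object; "squeeze" is the grip in N (left out, the last holds). Time passes only in rows, so rows that repeat a pose let the fingers close. It gives the time, the measured TCP pose, the force, the opening and the grip force at its end, in the units of the state.
- readout.read_state(): the state, without advancing time (a new reading comes with each control period).
- read_camera(name): name is "side" or "top"; returns a dict with "color" (420x560x3 uint8, blue, green, red), "fx", "fy", "cx", "cy" (pixels), "origin" and "attitude" of the camera in the world. Camera axes: x right, y down, z forward; pixel columns grow to the right and rows downward; lengths in m; the calibration is good to about 2 mm. A picture is of the moment at which its call begins. There is no depth.
- finish_job(): hands the job in; it is judged then, once.
The state is a dict: "time": time; "q": joint angles; "joint_vel": joint speeds; "joint_torque": joint torques, N m; "tool_pos": TCP position; "tcp_rot": TCP orientation; "wrist_force": force on the tool from outside, world axes, zero at the start; "torque": the same for the moment, N m; "width": opening from 0.0 (shut) to 1.0 (fully open); "grip_force": force on a finger pad.
Only numpy, scipy, OpenCV 4.12 (cv2) and the standard library are available. Lean on these libraries where they do the work, as an engineer would, in place of code of your own. Each camera call takes 0.05 s, during which the arm holds its last target. There are 200 camera calls.

TASK

Hang the hand grater up to drip dry: first push the drip stand's stiff swivel hook round with the fingertips until it points out over the drip tray and you feel it bear on its stop (a push of about 10 N there). Then lift the grater out of the drying rack, feel its eye over the hook's red ball without forcing it, slide it back fully home until you feel its neck bear on the small round flange (about 5 N), and let go, leaving it hanging upright and still with the hook on its stop. Neither fingers nor grater may press on the hook with more than 20 N; leave the other things alone.

Things in the scene. Friction and masses are not known exactly. Their poses are not given: they have to be found in the camera images.
- stand: Fixed drip stand: dark 185 x 130 x 8 mm base, steel drip tray (top 20 mm high) over its front, a round 14 mm post carrying the swivel hook. Origin: on the post axis at worktop level. -x points from the post out over the tray (reaching 135 mm), z up.
- hook: Steel hook on a black hub (26 mm dia, top 166 mm above worktop), turning on the post; needs about 0.18 N m, stays where left. Origin: post axis, 134 mm up. Its rod points along own -x. Only counter-clockwise (from above) brings it to its hard stop, where its x equals the stand's x. It starts 0.9 to 1.6 rad short. It cannot go past; stop and post are rigid: creep there, push, do not pinch.
- hook_tip (a point): Centre of the red ball, 9 mm dia, at the free end of the rod, 83 mm from the post axis, 162 mm above the worktop. Axes as the hook's. The rod is 7.6 mm thick and runs straight from the ball down to the flange, sloping 15 degrees below level towards the post.
- hook_seat (a point): Point on the rod's centre line where the eye's centre comes when fully home: 39 mm from the post axis, 150 mm above the worktop; the neck then touches the flange, a disc of 18 mm dia whose front face is 4 mm nearer the post. Axes as the hook's: -x points outward. Hanging freely, the eye's centre is about 2 mm below this point.
- rack: Fixed small drying rack: white tray 118 x 104 x 14 mm (floor 3 mm) with six wire hoops across it, 58 mm high, 11 mm gaps along its x. Origin: centre of the underside. The grater stands in the front gap, at x = -30 mm, lift it 60 mm to clear. Wall cabinets hang 0.52 m over the worktop from world x = 0.52 m on: cross from side to side with the arm drawn in.
- grater: Green-framed flat hand grater, about 90 g, standing upright: blade part 74 (y) x 8 (x) x 82 (z) mm, above it a flat neck 28 (y) x 8 (x) mm up to z = 140 mm with a round eye through it along x. Origin: centre of the lower edge; z up to the neck. Take the neck across its 28 mm from above. Either face may look forward when hung.
- grater_eye (a point): Centre of the eye in the grater's neck, 120 mm above its lower edge: a round hole of 12 mm dia through the 8 mm neck along the grater's x, with 8 mm of neck to each side. Axes as the grater's.
- board: Small wooden board 8 x 78 x 90 mm standing in the rack's last gap, 60 mm behind the grater; leave it. Origin: centre of its lower edge.
- mug: White mug, 97 mm high, bystander at the right. Origin: underside.
- eggs: Grey closed egg box 106 x 156 x 72 mm, bystander between stand and rack. Origin: underside.
- jug: Clear measuring jug, 135 mm high, bystander at the left. Origin: underside.
- timer: Red and white kitchen timer, 58 mm high, bystander in the middle. Origin: underside.
Not all that is in view belongs to the job. Several things have the shape of the grater; the one meant has the colours described above.

How it is judged:
On the way, in this order (a step that is already met when the one before it is completed fails the run):
1. the hook is pushed on to its stop, bearing on it with 6 N or more, before the grater is taken (angle between the x axis of hook and the x axis of stand, either way round below 0.03 rad and contact force between the fingers and hook above 6 N and distance of grater_eye from where it was at the start of the episode below 0.02 m), for 0.1 s.
2. the eye is over the rod behind the red ball, the hook still on its stop (x of grater_eye in the frame of hook_tip above 0.008 m and distance between grater_eye and hook_seat below 0.037 m and z of grater_eye in the frame of hook_tip below 0.002 m and y of grater_eye in the frame of hook_seat between -0.006 and 0.006 m and angle between the x axis of hook and the x axis of stand, either way round below 0.06 rad), for 0.05 s.
3. the neck is slid home and bears on the flange with 3 N or more (x of grater_eye in the frame of hook_seat above -0.0025 m and distance between grater_eye and hook_seat below 0.007 m and contact force between grater and hook_flange above 3 N), for 0.05 s.
At the end, for the whole second after the job is handed in: The grater hangs still and released on the rod with its eye's centre within 9 mm of the seat point and its neck within 5 mm of touching the flange, upright within 0.2 rad, the hook is within 0.04 rad of its stop, and the board, mug, egg box, jug and timer stand within 30 mm of where they were (angle between the x axis of hook and the x axis of stand, either way round below 0.04 rad and x of grater_eye in the frame of hook_seat between -0.005 and 0.004 m and distance between grater_eye and hook_seat below 0.009 m and angle between grater's own z axis and vertical below 0.2 rad and linear speed of grater below 0.03 m/s and contact force between the fingers and grater below 0.1 N and distance of each of board, mug, eggs, jug, timer from where it was at the start of the episode below 0.03 m).
It fails at once if the fingers press on the hook with over 20 N (contact force between the fingers and hook above 20 N).
It fails at once if the grater is pressed on the stand or hook with over 20 N (contact force between grater and stand above 20 N).
It fails at once if the board, mug, egg box, jug or timer is moved over 30 mm (distance of any of board, mug, eggs, jug, timer from where it was at the start of the episode above 0.03 m).
It also fails if it takes over 67 s, if anything falls off the work surface, if the arm or the gripper's body presses on something with over 40 N, if the wrist force passes 120 N, or if a joint passes its speed limit or range.

## Working session

There is one attempt and no reset: what is moved stays moved. The work goes in short steps, Python scripts to look and compute and a tool call to move; the robot and the scene stay as the last step left them, time stands still between calls to the robot, and variables do not carry over. Pictures are saved under pics/ and viewed, at most 14 in all, crops included, and the job is handed in when it is done.

Besides the shell and the picture viewer there is one more tool, called after ">>>" as name(argument=value, ...), one argument or row to a line, values as JSON. jog_arm: Moves the arm, as the interface text tells. Its arguments: {"type":"object","properties":{"deltas":{"type":"array"},"squeeze":{"type":"number"}},"required":["deltas"]}

```bash
ls; mkdir -p pics
python3 - <<'E'
from workcell import readout, read_camera, bot
import cv2
s=readout.read_state();print(s)
print([a for a in dir(bot) if a[0]!='_'])
for n in("side","top"):
    c=read_camera(n);cv2.imwrite(f"pics/{n}0.png",cv2.resize(c["color"],(784,588),interpolation=cv2.INTER_CUBIC))
    print(n,c["fx"],c["fy"],c["cx"],c["cy"],c["origin"],c["attitude"])
E
```

```text
pics
{'time': 0.0, 'q': array([-1.36091905e+00,  2.64788133e-01,  1.60538170e+00, -2.05611805e-05,
        1.27371372e+00, -3.68831039e-02]), 'joint_vel': array([-0.00112284,  0.00030552,  0.00156886, -0.00053999, -0.00111936,
        0.00062593]), 'joint_torque': array([-6.95689450e-04, -5.15114701e+01, -3.67313683e+01, -9.58295391e-05,
        1.30790519e-02, -1.25012960e-05]), 'tool_pos': array([ 0.1647347 , -0.65386591,  0.24693427]), 'tcp_rot': array([-3.11544677e+00, -3.86356379e-01,  3.41383526e-04]), 'wrist_force': array([ 0.17966524, -0.68455204,  0.14931405]), 'torque': array([-0.00369683, -0.00949797, -0.00711653]), 'grip_force': 0.0, 'width': 1.001057464819979}
['MotionError', 'tip_extent']
side 539.0973203743088 539.0973203743088 281.3604596621486 209.2746377599758 [ 0.51285035 -1.33085953  1.13882642] [-2.2131218  -0.0691293   0.03001039]
top 532.2005268899911 532.2005268899911 280.44642883951735 202.27185638974888 [-0.39957817 -0.04743681  1.52467678] [-1.97014634  1.85214966 -0.52108641]
```

View pics/side0.png

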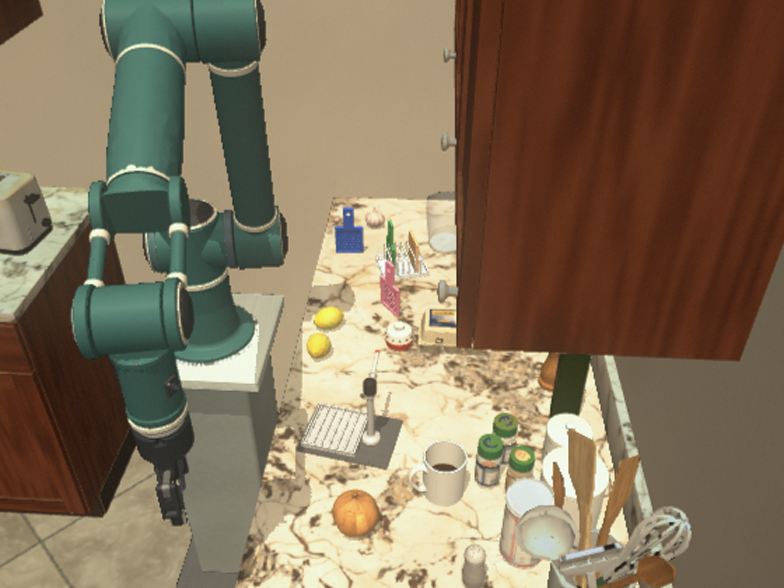

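View pics/top0.png

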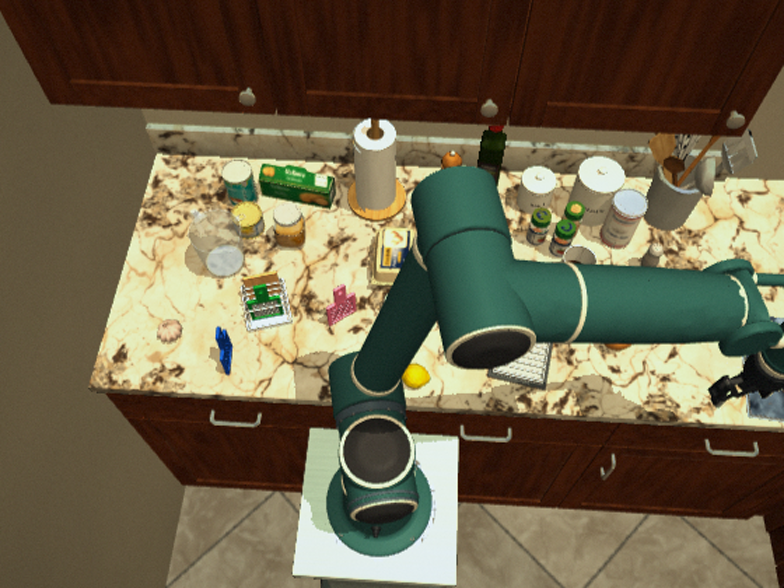

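Side: candidates for the grater are green in the rack (390,240), pink (390,285), blue (348,230). The description selects the green one in the rack. Stand post foot is at (371,438), hub (370,385), hook tip (377,352), tray (335,430). Top: green (265,297), pink (342,303), blue (224,350). Checking in a close crop montage.

```bash
cat > h.py <<'E'
import numpy as np, cv2
from scipy.spatial.transform import Rotation as R
from workcell import readout, read_camera
def cam(n): return read_camera(n)
def proj(c,P):
    P=np.atleast_2d(P); p=(P-c["origin"])@R.from_rotvec(c["attitude"]).as_matrix()
    return np.c_[c["fx"]*p[:,0]/p[:,2]+c["cx"], c["fy"]*p[:,1]/p[:,2]+c["cy"]]
def onz(c,uv,z):
    d=R.from_rotvec(c["attitude"]).as_matrix()@np.array([(uv[0]-c["cx"])/c["fx"],(uv[1]-c["cy"])/c["fy"],1])
    return c["origin"]+d*(z-c["origin"][2])/d[2]
def crop(c,u0,v0,w,h,k): return cv2.resize(c["color"][v0:v0+h,u0:u0+w],None,fx=k,fy=k,interpolation=cv2.INTER_CUBIC)
E
python3 - <<'E'
from h import *
s=cam("side");t=cam("top")
a=crop(s,205,245,95,100,4)   # 380x400
b=crop(s,230,140,95,75,4)    # 380x300
d=crop(t,150,180,95,75,4)    # 380x300
L=np.zeros((600,380,3),np.uint8);L[:400]=a
Rr=np.vstack([b,d]);cv2.imwrite("pics/m1.png",np.hstack([L,Rr]))
E
```

```text
(no output)
```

View pics/m1.png

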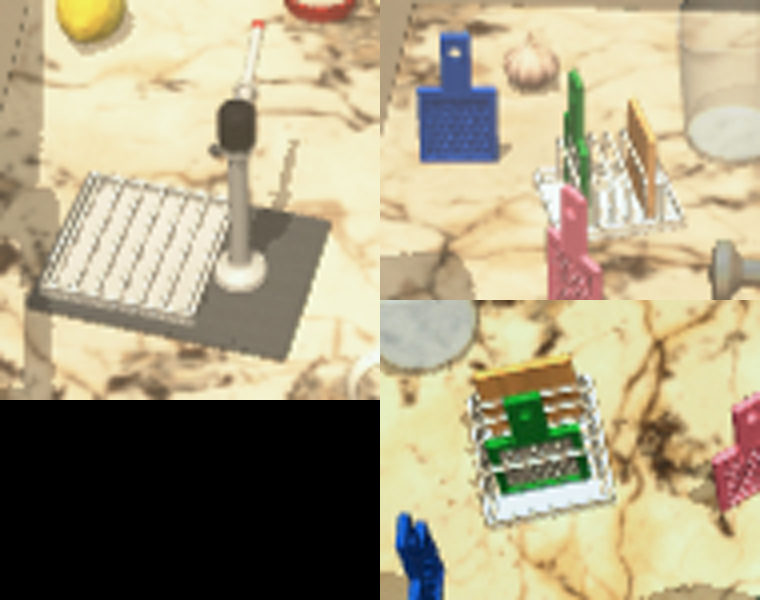

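The crop confirms it: the green-framed grater stands in the rack's front gap (top crop neck at (523,415)), with the board behind. The ball is at crop (258,24), i.e. raw side (269.5,251). Now the fits.

```bash
cat > fit.py <<'E'
from h import *
from scipy.optimize import least_squares, minimize
def T2(p,L): 
    c,s=np.cos(p[2]),np.sin(p[2]); L=np.atleast_2d(L)
    return np.c_[p[0]+c*L[:,0]-s*L[:,1],p[1]+s*L[:,0]+c*L[:,1],L[:,2]]
def box(x0,x1,y0,y1,z0,z1): return np.array([[x,y,z] for x in(x0,x1) for y in(y0,y1) for z in(z0,z1)],float)
def rend(c,p,boxes,roi,k=4):
    u0,v0,w,h=roi; m=np.zeros((h*k,w*k),np.uint8)
    for b in boxes:
        q=(proj(c,T2(p,b))+0.5-[u0,v0])*k-0.5
        cv2.fillConvexPoly(m,cv2.convexHull(np.round(q*16).astype(np.int32)),255,shift=4)
    return cv2.resize(m,(w,h),interpolation=cv2.INTER_AREA)/255.
def green(c,roi):
    u0,v0,w,h=roi; i=c["color"][v0:v0+h,u0:u0+w].astype(float)
    g=i[...,1]-np.maximum(i[...,0],i[...,2]); return np.clip(g/60,0,1)
E
cat > go.py <<'E'
from fit import *
s=cam("side");t=cam("top")
S=lambda a:np.array(a)/4.+[205,245]-.4
L=np.array([[.05,.065,.008],[.05,-.065,.008],[-.135,-.065,.008],[0,0,.010]])
px=S([[332,222],[285,357],[28,300],[240,272]])
r=least_squares(lambda p:(proj(s,T2(p,L))-px).ravel(),[.5,-.35,0])
print("stand",r.x,r.fun.round(1))
ball=onz(s,S([258,24]),.162);d=ball[:2]-r.x[:2]
print("ball",ball,"r",np.hypot(*d),"hook yaw",np.arctan2(-d[1],-d[0]))
Tt=lambda a:(np.array(a)-[380,300])/4.+[150,180]-.4
ft=Tt([[487,525],[615,500]])
print("rack front",[onz(t,q,.0).round(4) for q in ft],[onz(t,q,.014).round(4) for q in ft])
bx=[box(-.004,.004,-.037,.037,.003,.085),box(-.004,.004,-.014,.014,.085,.143)]
rt=(165,195,50,40); rs=(265,150,25,45)
gt,gs=green(t,rt),green(s,rs)
G=lambda a:cv2.GaussianBlur(a,(0,0),1.0)
wz=np.ones(gs.shape); wz[26:]=0
def cost(p,only=None):
    a=((G(rend(t,p,bx,rt))-G(gt))**2).sum(); b=(wz*(G(rend(s,p,bx,rs))-G(gs))**2).sum()
    return a+b if only is None else (a,b)[only]
p0=np.r_[onz(t,Tt([526,398]),.143)[:2],0.1]
for o in(None,0,1):
    best=min((minimize(cost,p0+[dx,0,dy],args=(o,),method="Nelder-Mead",options=dict(initial_simplex=p0+[dx,0,dy]+np.vstack([[0,0,0],np.diag([.01,.01,.15])]))) for dx in(-.01,0.01) for dy in(-.2,.1)),key=lambda r:r.fun)
    print("grater",o,best.x.round(4),best.fun)
for n,c,h in (("timer",s,0),("egg",s,.0)): pass
E
python3 go.py
```

```text
stand [ 0.40823869 -0.30702295 -0.20837833] [ 0.6 -0.4 -0.1  0.3 -0.7  0.3  0.3 -0.4]
ball [ 0.41482944 -0.22058612  0.162     ] r 0.08668772872784157 hook yaw -1.6468984068226937
rack front [array([0.3697, 0.3245, 0.    ]), array([ 0.3989,  0.2248, -0.    ])] [array([0.3627, 0.3211, 0.014 ]), array([0.3915, 0.2223, 0.014 ])]
grater None [0.409  0.2822 0.2011] 149.63101526177434
grater 0 [ 0.419   0.2872 -1.061 ] 138.43612097859778
grater 1 [0.4074 0.2843 0.0723] 1.6441726269997357
```

Both stand and grater are located roughly. The hook is about 1.44 rad short of its stop. I'm moving the shut fingers to the pushing side of the rod.

>>> jog_arm(
  deltas=[0.372,-0.33,0,0,0,18.7,-1,0.372,-0.33,0,0,0,18.7,-1,0.372,-0.33,0,0,0,18.7,-1,0.372,-0.33,0,0,0,18.7,-1,0.372,-0.33,0,0,0,18.7,-1,0.372,-0.33,0,0,0,18.7,-1,0.372,-0.33,0,0,0,18.7,-1,0.372,-0.33,0,0,0,18.7,-1],
)

```text
time: 1.1
tool_pos: [0.391, -0.3223, 0.2486]
tcp_rot: [3.139, -0.126, 0.001]
wrist_force: [1.0, -0.0, 0.6]
width: 0.003
grip_force: 0.0
```

```bash
cat > st.py <<'E'
from h import *
def show():
    s=readout.read_state(); M=R.from_rotvec(s["tcp_rot"]).as_matrix()
    print("t",round(s["time"],2),"p",s["tool_pos"].round(4),"th",np.arctan2(M[1,0],M[0,0]).round(3),"z",M[:,2].round(3),"F",s["wrist_force"].round(2),"q",s["q"].round(2),"w",round(s["width"],3),round(s["grip_force"],1))
    return s,M
def plan(wps,base=None,th0=None):
    """rows: world x,y,z,theta(tool x heading) -> deltas (assuming tool down)"""
    s,M=show()
    p=s["tool_pos"] if base is None else base
    th0=np.arctan2(M[1,0],M[0,0]) if th0 is None else th0
    for x,y,z,th in wps:
        d=np.array([x,y,z])-p; c,n=np.cos(th0),np.sin(th0)
        print([round(c*d[0]+n*d[1],4),round(n*d[0]-c*d[1],4),round(-d[2],4),round(-np.degrees(th-th0),1)])
if __name__=="__main__": show()
E
python3 -c "
from st import *
plan([(.445,-.243,.248,-.08),(.445,-.243,.155,-.08)])"
```

```text
t 1.1 p [ 0.391  -0.3223  0.2486] th -0.08 z [ 0.001 -0.001 -1.   ] F [ 0.96 -0.    0.6 ] q [-0.74 -0.06  1.96  0.    1.24  0.91] w 0.003 0.0
[np.float64(0.0475), np.float64(-0.0834), np.float64(0.0006), np.float64(0.0)]
[np.float64(0.0475), np.float64(-0.0834), np.float64(0.0936), np.float64(0.0)]
```

>>> jog_arm(
  deltas=[0.047,-0.08,0,0,0,0,-1,0.047,-0.08,0,0,0,0,-1,0.047,-0.08,0,0,0,0,-1,0.047,-0.08,0,0,0,0,-1],
)

```text
time: 1.5
tool_pos: [0.4438, -0.2472, 0.2484]
tcp_rot: [3.139, -0.12, -0.0]
wrist_force: [-0.5, 0.4, -0.6]
width: 0.002
grip_force: 0.0
```

Run:
```python
from st import *
show()
t=cam("top")
cv2.imwrite("pics/t2.png",crop(t,290,180,130,110,6))
s=cam("side"); r=s["color"].astype(int)[235:300,240:300]
m=np.clip(r[...,2]-np.maximum(r[...,1],r[...,0])-60,0,None)
# red blob listing
n,l,stt,cen=cv2.connectedComponentsWithStats((m>0).astype(np.uint8))
print(stt[1:],cen[1:]+[240,235])
```

```text
t 1.5 p [ 0.4438 -0.2472  0.2484] th -0.077 z [-0.    -0.001 -1.   ] F [-0.55  0.41 -0.6 ] q [-0.56 -0.05  1.95 -0.    1.24  1.09] w 0.002 0.0
[[36  8 17  8 58]
 [28 15  3  2  6]] [[283.84482759 247.20689655]
 [269.         250.5       ]]
```

View pics/t2.png

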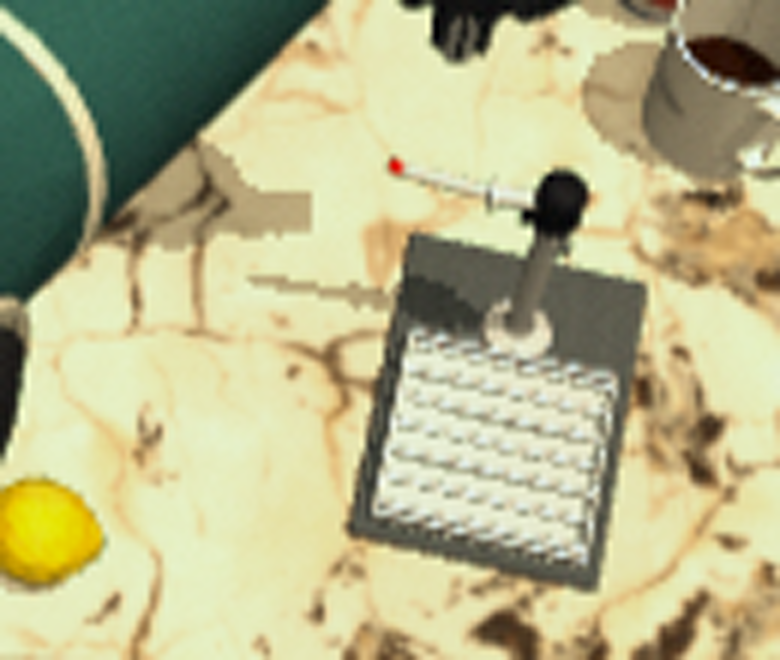

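Top crop: stand base corners are at (410,233), (648,287), (597,590) and (348,533), ball at (396,166), hub top about (563,190). The view is clear, so I'm refining the fit jointly.

```bash
cat > stand.py <<'E'
from fit import *
s=cam("side");t=cam("top")
S=lambda a:np.array(a)/4.+[205,245]-.4
Q=lambda a:np.array(a)/6.+[290,180]-.4
Ls=np.array([[.05,.065,.008],[.05,-.065,.008],[-.135,-.065,.008]]);ps=S([[332,222],[285,357],[28,300]])
Lt=np.array([[.05,.065,.008],[.05,-.065,.008],[-.135,-.065,.008],[-.135,.065,.008]]);pt=Q([[410,233],[648,287],[597,590],[348,533]])
bs=S([[258,24]]);bt=Q([[396,166]])
def f(p,which=3):
    P=p[:3]; r=[]
    b=np.array([[p[0]-.083*np.cos(p[3]),p[1]-.083*np.sin(p[3]),.162]])
    if which&1: r+=[proj(s,T2(P,Ls))-ps,2*(proj(s,b)-bs)]
    if which&2: r+=[proj(t,T2(P,Lt))-pt,2*(proj(t,b)-bt)]
    return np.vstack(r).ravel()
for w in(1,2,3):
    r=least_squares(f,[.41,-.3,-.2,-1.6],args=(w,));print(w,r.x.round(4),r.fun.round(1))
E
python3 stand.py; python3 -c "
from st import *
plan([(.445,-.243,.155,-.077)])"
```

```text
1 [ 0.4084 -0.3049 -0.2061 -1.6491] [ 0.6 -0.9  0.1 -0.3 -0.5 -0.2 -0.1  0.8]
2 [ 0.4062 -0.3135 -0.1926 -1.6945] [ 0.1 -0.3 -0.  -0.4  0.1  0.5 -0.1  0.1  0.   0. ]
3 [ 0.4073 -0.3104 -0.192  -1.6703] [-0.1  0.2 -0.1  1.1 -1.2  1.9  0.1  3.5 -0.9 -0.6 -1.  -0.8 -0.9  0.1
 -1.1 -0.2 -2.2  0.4]
t 1.7 p [ 0.4428 -0.2491  0.2483] th -0.081 z [-0. -0. -1.] F [-0.19  0.23 -0.01] q [-0.56 -0.05  1.95 -0.    1.24  1.09] w 0.003 0.0
[np.float64(0.0017), np.float64(-0.0063), np.float64(0.0933), np.float64(-0.3)]
```

>>> jog_arm(
  deltas=[0.002,0,0.045,0,0,0,-1,0.002,0,0.09,0,0,0,-1,0.002,0,0.093,0,0,0,-1],
)

```text
time: 2.0
tool_pos: [0.4404, -0.2466, 0.1493]
tcp_rot: [-3.133, 0.128, 0.017]
wrist_force: [-0.8, 0.9, -1.2]
width: -0.001
grip_force: 0.0
```

```bash
cat > arc.py <<'E'
from st import *
import sys
a=np.array(eval(sys.argv[1])); C=np.array([.407,-.311])
w=[]
for al in a:
    u=np.array([np.cos(al),np.sin(al)]);n=np.array([-u[1],u[0]]); p=C+.062*u-.0148*n
    w.append((*p,.155,al-np.pi/2))
plan(w)
E
python3 arc.py "[1.42,1.5,1.6,1.7,1.8,1.9,2.0,2.1]"
```

```text
t 2.0 p [ 0.4404 -0.2466  0.1493] th -0.082 z [-0.01   0.006 -1.   ] F [-0.76  0.89 -1.22] q [-0.56  0.04  2.06 -0.    1.06  1.09] w -0.001 0.0
[np.float64(-0.009), np.float64(0.006), np.float64(-0.0057), np.float64(4.0)]
[np.float64(-0.0139), np.float64(0.0047), np.float64(-0.0057), np.float64(-0.6)]
[np.float64(-0.0202), np.float64(0.0036), np.float64(-0.0057), np.float64(-6.4)]
[np.float64(-0.0266), np.float64(0.0032), np.float64(-0.0057), np.float64(-12.1)]
[np.float64(-0.0329), np.float64(0.0033), np.float64(-0.0057), np.float64(-17.8)]
[np.float64(-0.0392), np.float64(0.0041), np.float64(-0.0057), np.float64(-23.6)]
[np.float64(-0.0455), np.float64(0.0056), np.float64(-0.0057), np.float64(-29.3)]
[np.float64(-0.0515), np.float64(0.0076), np.float64(-0.0057), np.float64(-35.0)]
```

>>> jog_arm(
  deltas=[-0.007,0.004,0,0,0,0,-1,-0.014,0.004,0,0,0,0,-1,-0.02,0.004,0,0,0,-6,-1,-0.026,0.003,0,0,0,-12,-1,-0.033,0.003,0,0,0,-18,-1,-0.039,0.004,0,0,0,-24,-1,-0.045,0.006,0,0,0,-29,-1,-0.051,0.008,0,0,0,-35,-1],
)

```text
time: 2.8
tool_pos: [0.3953, -0.2526, 0.1585]
tcp_rot: [3.028, 0.828, 0.008]
wrist_force: [1.7, 3.3, 1.1]
width: 0.003
grip_force: 1.7
```

```bash
python3 arc.py "[2.1,2.2,2.3,2.4,2.5,2.6,2.7,2.75]"
```

```text
t 2.8 p [ 0.3953 -0.2526  0.1585] th 0.534 z [ 0.005 -0.001 -1.   ] F [1.73 3.33 1.1 ] q [-0.62 -0.06  2.13  0.    1.06  0.41] w 0.003 1.7
[np.float64(-0.0046), np.float64(-0.0057), np.float64(0.0035), np.float64(0.3)]
[np.float64(-0.0108), np.float64(-0.0069), np.float64(0.0035), np.float64(-5.4)]
[np.float64(-0.0172), np.float64(-0.0075), np.float64(0.0035), np.float64(-11.2)]
[np.float64(-0.0235), np.float64(-0.0074), np.float64(0.0035), np.float64(-16.9)]
[np.float64(-0.0299), np.float64(-0.0067), np.float64(0.0035), np.float64(-22.6)]
[np.float64(-0.0361), np.float64(-0.0053), np.float64(0.0035), np.float64(-28.4)]
[np.float64(-0.0422), np.float64(-0.0034), np.float64(0.0035), np.float64(-34.1)]
[np.float64(-0.0451), np.float64(-0.0022), np.float64(0.0035), np.float64(-37.0)]
```

>>> jog_arm(
  deltas=[-0.004,-0.003,0.001,0,0,-3,-1,-0.009,-0.004,0.002,0,0,-8,-1,-0.015,-0.005,0.002,0,0,-14,-1,-0.021,-0.005,0.002,0,0,-20,-1,-0.027,-0.004,0.002,0,0,-25,-1,-0.032,-0.003,0.002,0,0,-30,-1,-0.036,-0.002,0.002,0,0,-33,-1,-0.036,-0.002,0.002,0,0,-33,-1],
)

```text
time: 3.6
tool_pos: [0.3632, -0.2703, 0.1566]
tcp_rot: [2.668, 1.647, 0.004]
wrist_force: [1.0, -0.3, 0.2]
width: -0.001
grip_force: 0.2
```

```bash
python3 arc.py "[2.7,2.75,2.8,2.85,2.9,2.95]"
cat > ball.py <<'E'
from h import *
def redball(c,roi):
    u0,v0,w,h=roi; i=c["color"][v0:v0+h,u0:u0+w].astype(float)
    m=np.clip(i[...,2]-np.maximum(i[...,1],i[...,0])-50,0,None)
    ys,xs=np.mgrid[v0:v0+h,u0:u0+w]
    return (m*xs).sum()/max(m.sum(),1),(m*ys).sum()/max(m.sum(),1),m.sum()
if __name__=="__main__":
    s,t=cam("side"),cam("top")
    Lb=redball(s,(230,240,50,28)),redball(t,(330,195,60,50))
    print(Lb)
    for c,b,n in((s,Lb[0],"s"),(t,Lb[1],"t")): print(n,onz(c,b[:2],.162).round(4))
E
python3 ball.py
```

```text
t 3.6 p [ 0.3632 -0.2703  0.1566] th 1.106 z [ 0.005 -0.004 -1.   ] F [ 0.99 -0.32  0.21] q [-0.7  -0.09  2.16  0.    1.06 -0.23] w -0.001 0.2
[np.float64(-0.0034), np.float64(-0.0049), np.float64(0.0016), np.float64(-1.3)]
[np.float64(-0.0066), np.float64(-0.0055), np.float64(0.0016), np.float64(-4.2)]
[np.float64(-0.0097), np.float64(-0.0059), np.float64(0.0016), np.float64(-7.0)]
[np.float64(-0.0129), np.float64(-0.0062), np.float64(0.0016), np.float64(-9.9)]
[np.float64(-0.0161), np.float64(-0.0063), np.float64(0.0016), np.float64(-12.8)]
[np.float64(-0.0193), np.float64(-0.0063), np.float64(0.0016), np.float64(-15.6)]
((np.float64(252.73563218390805), np.float64(254.92282430213464), np.float64(609.0)), (np.float64(371.93023255813955), np.float64(232.48191214470285), np.float64(774.0)))
s [ 0.3719 -0.2411  0.162 ]
t [ 0.3346 -0.2772  0.162 ]
```

>>> jog_arm(
  deltas=[-0.003,-0.003,0,0,0,-2,-1,-0.005,-0.004,0,0,0,-4,-1,-0.007,-0.005,0,0,0,-6,-1,-0.009,-0.005,0,0,0,-8,-1,-0.011,-0.005,0,0,0,-10,-1,-0.012,-0.005,0,0,0,-11,-1],
)

```text
time: 4.3
tool_pos: [0.3523, -0.277, 0.1541]
tcp_rot: [2.502, 1.9, 0.001]
wrist_force: [0.7, 2.4, 1.5]
width: -0.001
grip_force: 1.4
```

```bash
python3 arc.py "[2.85,2.9,2.95]"; sed -i 's/(230,240,50,28)/(215,250,45,25)/' ball.py; python3 ball.py
```

```text
t 4.3 p [ 0.3523 -0.277   0.1541] th 1.299 z [ 0.001  0.    -1.   ] F [0.71 2.42 1.52] q [-0.72 -0.09  2.17  0.    1.06 -0.45] w -0.001 1.4
[np.float64(-0.0021), np.float64(0.0001), np.float64(-0.0009), np.float64(1.1)]
[np.float64(-0.0052), np.float64(-0.0006), np.float64(-0.0009), np.float64(-1.7)]
[np.float64(-0.0083), np.float64(-0.0012), np.float64(-0.0009), np.float64(-4.6)]
((np.float64(234.39473684210526), np.float64(263.9066985645933), np.float64(418.0)), (np.float64(377.0690909090909), np.float64(234.17454545454547), np.float64(275.0)))
s [ 0.3269 -0.2799  0.162 ]
t [ 0.33   -0.2919  0.162 ]
```

>>> jog_arm(
  deltas=[-0.001,0,0,0,0,-1,-1,-0.002,0,0,0,0,-2,-1,-0.003,0,0,0,0,-3,-1,-0.003,0,0,0,0,-3,-1],
)

```text
time: 4.8
tool_pos: [0.3509, -0.28, 0.1531]
tcp_rot: [-2.45, -1.965, 0.0]
wrist_force: [-0.4, 2.4, 1.6]
width: -0.001
grip_force: 1.2
```

>>> jog_arm(
  deltas=[-0.001,0,0,0,0,0,-1,-0.001,0,0,0,0,0,-1],
)

```text
time: 5.0
tool_pos: [0.3507, -0.2809, 0.1531]
tcp_rot: [-2.451, -1.964, 0.0]
wrist_force: [-0.8, 2.9, 1.7]
width: 0.006
grip_force: 1.2
```

>>> jog_arm(
  deltas=[-0.001,0,0,0,0,0,-1,-0.001,0,0,0,0,0,-1],
)

```text
time: 5.2
tool_pos: [0.3505, -0.2819, 0.1531]
tcp_rot: [-2.451, -1.965, 0.0]
wrist_force: [-0.6, 2.2, 1.0]
width: 0.006
grip_force: 1.3
```

```bash
python3 st.py; python3 ball.py
```

```text
t 5.2 p [ 0.3505 -0.2819  0.1531] th 1.352 z [-0.001  0.    -1.   ] F [-0.59  2.23  1.05] q [-0.73 -0.09  2.17 -0.    1.06 -0.51] w 0.006 1.3
((np.float64(233.43031784841077), np.float64(265.6454767726161), np.float64(409.0)), (np.float64(380.0), np.float64(235.0), np.float64(40.0)))
s [ 0.3253 -0.2868  0.162 ]
t [ 0.3278 -0.3003  0.162 ]
```

>>> jog_arm(
  deltas=[-0.001,0,0,0,0,-1,-1,-0.001,0,0,0,0,-1,-1],
)

```text
time: 5.5
tool_pos: [0.3503, -0.2828, 0.153]
tcp_rot: [-2.433, -1.987, 0.0]
wrist_force: [-1.1, 2.9, 0.5]
width: -0.002
grip_force: 1.4
```

>>> jog_arm(
  deltas=[-0.001,0,0,0,0,-1,-1,-0.001,0,0,0,0,-1,-1],
)

```text
time: 5.7
tool_pos: [0.3501, -0.2832, 0.153]
tcp_rot: [-2.414, -2.007, -0.001]
wrist_force: [-2.1, 6.1, 0.7]
width: 0.0
grip_force: 2.5
```

>>> jog_arm(
  deltas=[-0.001,0,0,0,0,0,-1,-0.001,0,0,0,0,0,-1],
)

```text
time: 5.9
tool_pos: [0.35, -0.2834, 0.153]
tcp_rot: [-2.414, -2.006, -0.003]
wrist_force: [-0.7, 8.8, 2.4]
width: 0.002
grip_force: 4.1
```

>>> jog_arm(
  deltas=[-0.0005,0,0,0,0,0,-1,-0.0005,0,0,0,0,0,-1,-0.0005,0,0,0,0,0,-1],
)

```text
time: 6.2
tool_pos: [0.35, -0.2834, 0.1529]
tcp_rot: [-2.414, -2.005, -0.004]
wrist_force: [0.9, 10.2, 2.4]
width: 0.001
grip_force: 4.8
```

>>> jog_arm(
  deltas=[0.005,0,0,0,0,0,-1,0.015,0,0,0,0,0,-1,0.04,0,-0.03,0,0,0,-1,0.06,0,-0.08,0,0,0,-1,0.08,0,-0.13,0,0,0,0,0.1,0,-0.13,0,0,0,1,0.1,0,-0.13,0,0,0,1,0.1,0,-0.13,0,0,0,1],
)

```text
time: 7.0
tool_pos: [0.3686, -0.1871, 0.2833]
tcp_rot: [2.413, 2.009, -0.001]
wrist_force: [-0.4, -1.0, 0.3]
width: 0.675
grip_force: 0.0
```

```bash
python3 st.py
python3 - <<'E'
from fit import *
from st import *
s=cam("side");t=cam("top")
cv2.imwrite("pics/m3.png",np.hstack([np.vstack([crop(s,205,235,95,75,4),crop(s,245,140,95,75,4)]),np.vstack([crop(t,330,200,95,75,4),crop(t,150,180,95,75,4)])]))
E
```

```text
t 7.0 p [ 0.3686 -0.1871  0.2833] th 1.388 z [ 0.001 -0.002 -1.   ] F [-0.45 -0.99  0.32] q [-0.53 -0.27  2.08 -0.    1.34 -0.35] w 0.675 0.0
```

View pics/m3.png

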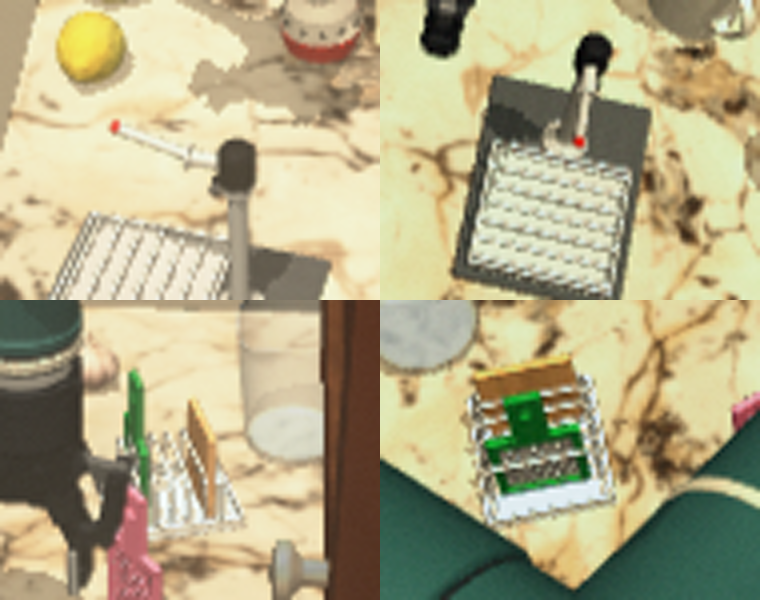

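The hook rests on its stop (10 N felt), pointing over the tray; ball at side crop (115,127), top crop (578,143). Grater undisturbed. Now refining the grater pose.

```bash
cat > gr.py <<'E'
from fit import *
s=cam("side");t=cam("top")
Tt=lambda a:(np.array(a)-[380,300])/4.+[150,180]-.4
L=np.array([[.004,.014,.143],[.004,-.014,.143],[-.004,.037,.003],[-.004,-.037,.003],[-.004,0,.123]])
px=Tt([[503,398],[541,391],[503,494],[589,476],[526,414]])
r=least_squares(lambda p:(proj(t,T2(p,L))-px).ravel(),[.41,.28,.2]);print("pts",r.x.round(4),r.fun.round(1))
nb=[box(-.004,.004,-.014,.014,.090,.143)]
G=lambda a:cv2.GaussianBlur(a,(0,0),.8)
def nf(c,roi,vmax):
    g=green(c,roi)
    w=np.ones(g.shape);w[vmax-roi[1]:]=0
    return g,w
rt=(172,200,28,22);rs=(270,152,18,26)
gt,wt=nf(t,rt,211);gs,ws=nf(s,rs,172)
def cost(p,o):
    a=(wt*(G(rend(t,p,nb,rt,8))-G(gt))**2).sum();b=(ws*(G(rend(s,p,nb,rs,8))-G(gs))**2).sum()
    return (a+b if o==2 else (a,b)[o])+((p[2]-.25)/.05)**2*.3
for o in(0,1,2):
    b=minimize(cost,r.x,args=(o,),method="Nelder-Mead",options=dict(initial_simplex=r.x+np.vstack([[0,0,0],np.diag([.008,.008,.1])])));print(o,b.x.round(4),round(b.fun,2))
from ball import redball
print(redball(s,(215,255,40,20)),redball(t,(370,225,25,20)))
from st import plan
plan([(.408,.284,.25,.25)])
E
python3 gr.py
```

```text
pts [0.4081 0.2813 0.2927] [-0.2 -0.8 -0.5 -0.8 -0.2  0.9  0.9  0.9  0.  -0.1]
0 [0.4059 0.2814 0.2593] 1.64
1 [0.4074 0.2858 0.2071] 1.93
2 [0.4072 0.282  0.2055] 4.58
(np.float64(233.37760416666666), np.float64(266.0104166666667), np.float64(384.0)) (np.float64(379.36528925619837), np.float64(235.00330578512396), np.float64(605.0))
t 7.2 p [ 0.3677 -0.1874  0.2817] th 1.386 z [-0.002  0.001 -1.   ] F [ 0.09 -0.27  0.16] q [-0.53 -0.27  2.08 -0.    1.34 -0.35] w 0.991 0.0
[np.float64(0.4708), np.float64(-0.0471), np.float64(0.0317), np.float64(65.1)]
```

>>> jog_arm(
  deltas=[0.471,-0.047,0,0,0,65,1,0.471,-0.047,0,0,0,65,1,0.471,-0.047,0,0,0,65,1,0.471,-0.047,0,0,0,65,1,0.471,-0.047,0,0,0,65,1,0.471,-0.047,0,0,0,65,1,0.471,-0.047,0,0,0,65,1,0.471,-0.047,0,0,0,65,1],
)

```text
time: 8.0
tool_pos: [0.3979, 0.1342, 0.2824]
tcp_rot: [3.074, 0.647, -0.002]
wrist_force: [1.0, -0.4, 0.4]
width: 1.001
grip_force: 0.0
```

```bash
python3 -c "
from st import *
plan([(.407,.283,.25,.25)])"
```

```text
t 8.0 p [0.3979 0.1342 0.2824] th 0.415 z [-0.001 -0.001 -1.   ] F [ 1.02 -0.39  0.39] q [ 0.27 -0.26  2.06 -0.    1.34  1.42] w 1.001 0.0
[np.float64(0.0683), np.float64(-0.1325), np.float64(0.0324), np.float64(9.5)]
```

>>> jog_arm(
  deltas=[0.068,-0.128,0.02,0,0,8.5,1,0.068,-0.128,0.02,0,0,8.5,1,0.068,-0.128,0.03,0,0,8.5,1,0.068,-0.128,0.03,0,0,8.5,1,0.068,-0.128,0.03,0,0,8.5,1,0.068,-0.128,0.03,0,0,8.5,1],
)

```text
time: 8.6
tool_pos: [0.4078, 0.2767, 0.2528]
tcp_rot: [3.111, 0.426, -0.002]
wrist_force: [1.3, 0.8, -1.1]
width: 0.996
grip_force: 0.0
```

```bash
python3 -c "
from st import *
plan([(.407,.283,.25,.25),(.407,.283,.12,.25)])
c=cam('side');d=cam('top')
P=R.from_rotvec(readout.read_state()['tcp_rot']).as_matrix()
tp=readout.read_state()['tool_pos']+P[:,2]*.017
print('tip',proj(c,tp),proj(d,tp))
cv2.imwrite('pics/m4.png',np.hstack([crop(c,240,105,95,110,4),crop(d,150,130,95,110,4)]))"
```

```text
t 8.6 p [0.4078 0.2767 0.2528] th 0.272 z [-0.001 -0.002 -1.   ] F [ 1.31  0.83 -1.08] q [ 0.55 -0.09  1.98 -0.    1.25  1.84] w 0.996 0.0
[np.float64(0.0009), np.float64(-0.0063), np.float64(0.0028), np.float64(1.3)]
[np.float64(0.0009), np.float64(-0.0063), np.float64(0.1328), np.float64(1.3)]
tip [[278.47908258 137.31785617]] [[181.82536118 186.84921626]]
```

View pics/m4.png

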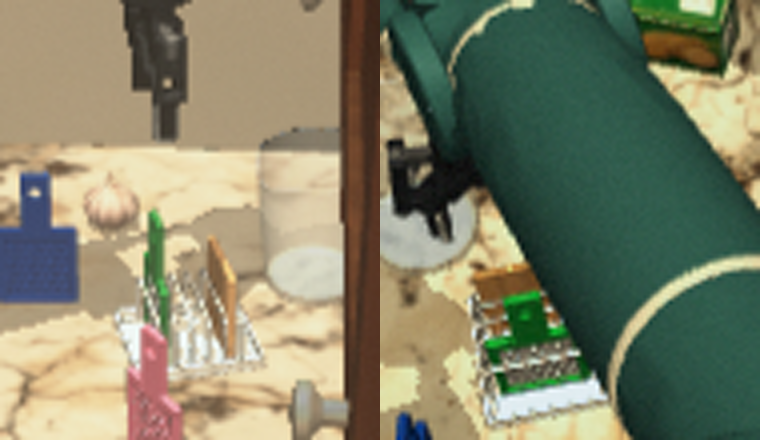

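Side: open gripper above the green neck at (155,215), the other views clear. Descending.

>>> jog_arm(
  deltas=[0.001,-0.003,0.04,0,0,1,1,0.001,-0.003,0.08,0,0,1,1,0.001,-0.003,0.11,0,0,1,1,0.001,-0.003,0.125,0,0,1,1,0.001,-0.003,0.13,0,0,1,1,0.001,-0.003,0.13,0,0,1,1],
)

```text
time: 9.3
tool_pos: [0.4081, 0.28, 0.1235]
tcp_rot: [3.116, 0.397, -0.0]
wrist_force: [-0.2, 1.0, -0.4]
width: 1.001
grip_force: 0.0
```

```bash
python3 -c "
from st import *
plan([(.407,.283,.12,.25)])
c=cam('side')
cv2.imwrite('pics/m5.png',crop(c,240,120,95,80,7))"
```

```text
t 9.3 p [0.4081 0.28   0.1235] th 0.254 z [-0. -0. -1.] F [-0.18  0.96 -0.42] q [ 0.55  0.04  2.11 -0.    1.    1.87] w 1.001 0.0
[np.float64(-0.0003), np.float64(-0.0031), np.float64(0.0035), np.float64(0.2)]
```

View pics/m5.png

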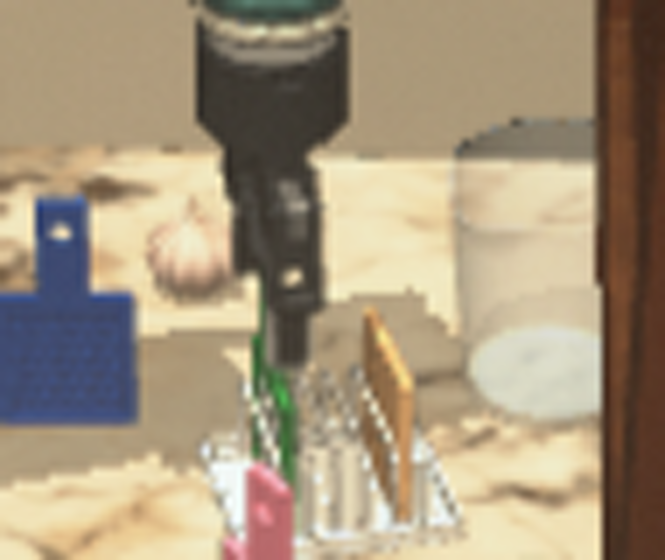

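Side crop: near finger (290,350) in line with the grater blade (285,385) edge-on. Aligned, so I'm closing.

>>> jog_arm(
  deltas=[0,-0.002,0.003,0,0,0,0,0,-0.002,0.003,0,0,0,-0.2,0,-0.002,0.003,0,0,0,-0.3,0,-0.002,0.003,0,0,0,-0.5,0,-0.002,0.003,0,0,0,-1,0,-0.002,0.003,0,0,0,-1],
  squeeze=40,
)

```text
time: 9.95
tool_pos: [0.4076, 0.2833, 0.1208]
tcp_rot: [-3.116, -0.4, -0.001]
wrist_force: [-0.4, 0.4, 1.0]
width: 0.326
grip_force: 42.4
```

```bash
python3 st.py
```

```text
t 9.95 p [0.4076 0.2833 0.1208] th 0.255 z [ 0.001  0.    -1.   ] F [-0.38  0.38  0.99] q [0.56 0.04 2.11 0.   0.99 1.87] w 0.326 42.4
```

Gripped (opening 27.7 mm, about 42 N). Lifting and crossing.

>>> jog_arm(
  deltas=[0,0,-0.02,0,0,0,-1,0,0,-0.05,0,0,0,-1,0,0,-0.09,0,0,0,-1,0,0,-0.13,0,0,0,-1,0,0,-0.165,0,0,0,-1,0,0,-0.18,0,0,0,-1,0,0,-0.18,0,0,0,-1],
)

```text
time: 10.65
tool_pos: [0.4085, 0.2837, 0.3027]
tcp_rot: [-3.114, -0.4, -0.007]
wrist_force: [-0.3, 0.2, -1.3]
width: 0.315
grip_force: 41.9
```

```bash
python3 -c "
from st import *
plan([(.40,-.1,.30,0.0)])"
```

```text
t 10.65 p [0.4085 0.2837 0.3027] th 0.255 z [ 0.004  0.003 -1.   ] F [-0.27  0.19 -1.33] q [ 0.56 -0.11  1.91 -0.    1.34  1.87] w 0.315 41.9
[np.float64(-0.1052), np.float64(0.3691), np.float64(0.0027), np.float64(14.6)]
```

>>> jog_arm(
  deltas=[-0.012,0.041,0,0,0,2,-1,-0.025,0.088,0,0,0,4,-1,-0.038,0.134,0,0,0,6,-1,-0.051,0.18,0,0,0,8,-1,-0.064,0.226,0,0,0,10,-1,-0.077,0.272,0,0,0,12,-1,-0.09,0.318,0,0,0,14,-1,-0.105,0.365,0,0,0,14.6,-1],
)

```text
time: 11.45
tool_pos: [0.3963, -0.0981, 0.2973]
tcp_rot: [-3.14, 0.0, 0.006]
wrist_force: [0.9, -0.2, -0.6]
width: 0.318
grip_force: 41.9
```

```bash
python3 -c "
from st import *
plan([(.29,-.285,.28,-.195),(.29,-.285,.20,-.195)])"
```

```text
t 11.45 p [ 0.3963 -0.0981  0.2973] th -0.0 z [-0.004  0.001 -1.   ] F [ 0.92 -0.2  -0.57] q [-0.3  -0.29  2.06  0.    1.37  1.27] w 0.318 41.9
[np.float64(-0.1063), np.float64(0.187), np.float64(0.0173), np.float64(11.2)]
[np.float64(-0.1063), np.float64(0.187), np.float64(0.0973), np.float64(11.2)]
```

>>> jog_arm(
  deltas=[-0.02,0.045,0,0,0,3,-1,-0.045,0.09,0,0,0,6,-1,-0.07,0.135,0.005,0,0,9,-1,-0.095,0.175,0.03,0,0,11.2,-1,-0.106,0.187,0.06,0,0,11.2,-1,-0.106,0.187,0.09,0,0,11.2,-1,-0.106,0.187,0.097,0,0,11.2,-1,-0.106,0.187,0.097,0,0,11.2,-1],
)

```text
time: 12.25
tool_pos: [0.2905, -0.2819, 0.2003]
tcp_rot: [-3.122, 0.306, 0.008]
wrist_force: [-0.1, -0.3, 0.2]
width: 0.318
grip_force: 41.9
```

```bash
python3 -c "
from st import *
plan([(.29,-.285,.16,-.195)])
c=cam('side');d=cam('top')
s=readout.read_state();M=R.from_rotvec(s['tcp_rot']).as_matrix();e=s['tool_pos']-M[:,2]*.002
print('eye',proj(c,e),proj(d,e))
cv2.imwrite('pics/m6.png',np.hstack([crop(c,190,215,95,120,4),crop(d,330,180,95,120,4)]))"
```

```text
t 12.25 p [ 0.2905 -0.2819  0.2003] th -0.195 z [-0.004  0.005 -1.   ] F [-0.11 -0.3   0.15] q [-0.83 -0.23  2.19  0.    1.18  0.93] w 0.318 41.9
[np.float64(0.0001), np.float64(0.0031), np.float64(0.0403), np.float64(-0.0)]
eye [[220.31581663 251.89553226]] [[377.04713439 238.61642716]]
```

View pics/m6.png

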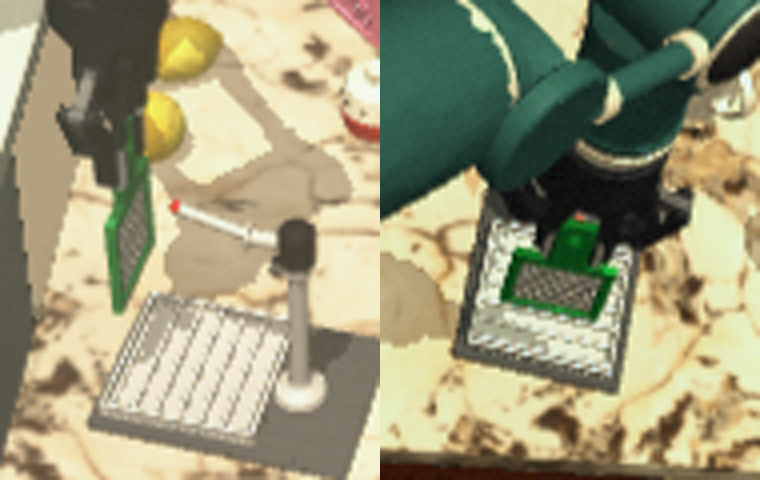

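Side: grater held upright, ball at crop (175,207). Top: the neck stands in front of the ball at (580,216). Lowering to ball height, then measuring grater against ball in both views.

>>> jog_arm(
  deltas=[0,0.003,0.015,0,0,0,-1,0,0.003,0.03,0,0,0,-1,0,0.003,0.04,0,0,0,-1,0,0.003,0.04,0,0,0,-1,0,0.003,0.04,0,0,0,-1],
)

```text
time: 12.85
tool_pos: [0.2922, -0.2869, 0.1643]
tcp_rot: [3.126, -0.304, 0.001]
wrist_force: [-0.5, 0.4, -0.4]
width: 0.317
grip_force: 41.9
```

```bash
cat > rel.py <<'E'
from fit import *
from st import show
from ball import redball
s_,M=show(); tp=s_["tool_pos"]
s=cam("side");t=cam("top")
Rg=np.c_[M[:,0],-M[:,1],-M[:,2]]; o=tp+M[:,2]*.118
boxes=[box(-.004,.004,-.037,.037,0,.082),box(-.004,.004,-.014,.014,.08,.095)]
G=lambda a:cv2.GaussianBlur(a.astype(float),(0,0),.7)
res={}
for n,c,roi in(("s",s,(200,235,45,75)),("t",t,(350,215,60,60))):
    u0,v0,w,h=roi; im=c["color"][v0:v0+h,u0:u0+w].astype(float)
    g=(green(c,roi)>.35).astype(np.uint8)
    cnt=max(cv2.findContours(cv2.morphologyEx(g,cv2.MORPH_CLOSE,np.ones((3,3))),cv2.RETR_EXTERNAL,cv2.CHAIN_APPROX_NONE)[0],key=cv2.contourArea)
    f=np.zeros((h,w),np.uint8);cv2.drawContours(f,[cnt],-1,1,-1)
    gg=np.maximum(cv2.erode(f,np.ones((3,3))),green(c,roi)*f)
    dark=(im.max(2)<70)
    top=max(proj(c,o+Rg@[0,y,.094])[0,1] for y in(-.014,.014))
    W=np.ones((h,w));W[cv2.dilate(dark.astype(np.uint8),np.ones((3,3)))>0]=0; W[:max(0,int(top-v0))]=0
    bw=[b@Rg.T+o for b in boxes]
    def cost(d):
        k=8;m=np.zeros((h*k,w*k),np.uint8)
        for b in bw:
            q=(proj(c,b)+d+.5-[u0,v0])*k-.5
            cv2.fillConvexPoly(m,cv2.convexHull(np.round(q*16).astype(np.int32)),255,shift=4)
        m=cv2.resize(m,(w,h),interpolation=cv2.INTER_AREA)/255.
        return (W*(G(m)-G(gg))**2).sum()
    b=min((minimize(cost,[a,e],method="Nelder-Mead",options=dict(initial_simplex=np.array([[a,e],[a+1.5,e],[a,e+1.5]]))) for a in(-1,1) for e in(-1,1)),key=lambda r:r.fun)
    res[n]=b.x;print(n,"shift",b.x.round(2),round(b.fun,2),"area",round(gg.sum()),"eye px",(proj(c,o+Rg@[0,0,.12])[0]+b.x).round(2),"ball",np.round(redball(c,(225,255,25,20) if n=="s" else (365,225,25,20)),1))
# ball seen with arm away
bs,bt=np.array([233.38,266.01]),np.array([379.37,235.0])
f=lambda p:np.r_[proj(s,p)[0]+res["s"]-bs,proj(t,p)[0]+res["t"]-bt]
r=least_squares(f,[.327,-.294,.162]);print("ball corrected",r.x.round(4),r.fun.round(2))
f2=lambda p:np.r_[proj(s,p)[0]-bs,proj(t,p)[0]-bt]
r2=least_squares(f2,[.327,-.294,.162]);print("ball raw",r2.x.round(4),r2.fun.round(2))
e=o+Rg@[0,0,.12];d=r.x-e;print("eye",e.round(4),"ball-eye in grater axes",(Rg.T@d).round(4))
E
python3 rel.py
```

```text
t 12.85 p [ 0.2922 -0.2869  0.1643] th -0.194 z [ 0.001 -0.001 -1.   ] F [-0.51  0.38 -0.41] q [-0.84 -0.19  2.23  0.    1.09  0.93] w 0.317 41.9
s shift [  1.55 -27.31] 46.13 area 123 eye px [222.47 236.61] ball [233.3 266.  469. ]
t shift [ 1.54 -1.57] 0.73 area 421 eye px [377.52 243.59] ball [0. 0. 0.]
ball corrected [ 0.3355 -0.3135  0.0985] [ 5.26 -3.24  2.98  6.23]
ball raw [ 0.3256 -0.2966  0.1688] [-0.43  0.27 -0.23 -0.5 ]
eye [ 0.2922 -0.2869  0.1663] ball-eye in grater axes [ 0.0476 -0.0177 -0.0678]
```

```bash
sed -i 's/np.ones((3,3))),cv2.RETR/np.ones((7,7))),cv2.RETR/' rel.py; python3 rel.py
python3 - <<'E'
from h import *
c=cam("side");cv2.imwrite("pics/m7.png",crop(c,195,225,65,80,7))
E
```

```text
t 12.95 p [ 0.2922 -0.2872  0.1645] th -0.195 z [ 0.001 -0.001 -1.   ] F [-0.7  -0.22  0.04] q [-0.84 -0.19  2.23  0.    1.09  0.93] w 0.324 41.9
s shift [ 0.84 -3.86] 26.5 area 248 eye px [221.76 260.06] ball [233.3 266.  474. ]
t shift [ 1.42 -1.34] 0.66 area 437 eye px [377.52 243.75] ball [0. 0. 0.]
ball corrected [ 0.3248 -0.2958  0.156 ] [ 0.38 -0.24  0.21  0.45]
ball raw [ 0.3256 -0.2966  0.1688] [-0.43  0.27 -0.23 -0.5 ]
eye [ 0.2922 -0.2872  0.1665] ball-eye in grater axes [ 0.0336 -0.0022 -0.0106]
```

View pics/m7.png

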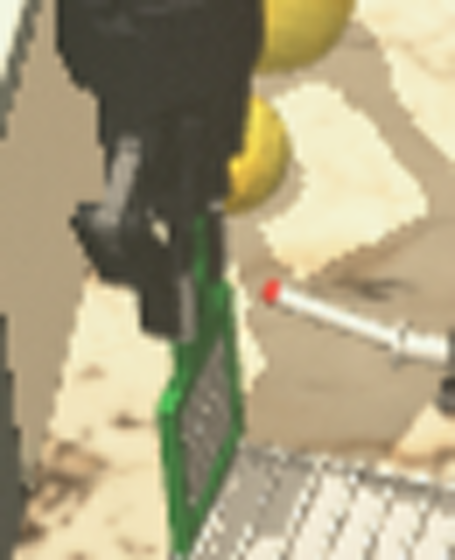

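Side crop: blade corners near-top (160,410), near-bottom (188,550), far-top (234,284), far-bottom (243,430); ball (271,291). Fitting with these points.

```bash
cat > rel2.py <<'E'
from fit import *
from st import show
s_,M=show(); tp=s_["tool_pos"]; s=cam("side");t=cam("top")
Rg=np.c_[M[:,0],-M[:,1],-M[:,2]]; o=tp+M[:,2]*.118
L=np.array([[-.004,-.037,.082],[.004,-.037,0],[.004,.037,.082],[.004,.037,0]])
px=np.array([[160,410],[188,550],[234,284],[243,430]])/7.+[195,225]-.43
d=px-proj(s,L@Rg.T+o);print(d.round(2));ds=d.mean(0)
dt=np.array([1.45,-1.4])
bs,bt=np.array([233.38,266.01]),np.array([379.37,235.0])
f=lambda p:np.r_[proj(s,p)[0]+ds-bs,proj(t,p)[0]+dt-bt]
r=least_squares(f,[.327,-.294,.162]);print("ball corrected",r.x.round(4),r.fun.round(2))
print("in grater axes from eye",(Rg.T@(r.x-o-Rg@[0,0,.12])).round(4))
for z in(.162,):print("side",(onz(s,bs-ds,z)).round(4),"top",onz(t,bt-dt,z).round(4))
E
python3 rel2.py
```

```text
t 13.1 p [ 0.2919 -0.2871  0.1642] th -0.195 z [ 0.001 -0.001 -1.   ] F [-0.1  -0.09 -0.63] q [-0.84 -0.19  2.23 -0.    1.09  0.93] w 0.32 41.9
[[ 1.87 -0.48]
 [ 0.98 -2.61]
 [ 0.31 -0.49]
 [-0.06 -1.  ]]
ball corrected [ 0.3235 -0.2937  0.1624] [-0.21  0.13 -0.12 -0.25]
in grater axes from eye [ 0.0322 -0.0004 -0.0038]
side [ 0.3239 -0.2927  0.162 ] top [ 0.3229 -0.2941  0.162 ]
```

Ball estimate (0.3235, -0.2937, 0.162): 32 mm ahead, laterally aligned within 0.5 mm, 4 mm below the eye. Lowering and creeping forward while watching the force.

>>> jog_arm(
  deltas=[0.004,0,0.004,0,0,0,-1,0.01,0,0.004,0,0,0,-1,0.016,0,0.004,0,0,0,-1,0.02,0,0.004,0,0,0,-1,0.02,0,0.004,0,0,0,-1],
)

```text
time: 13.7
tool_pos: [0.3119, -0.2908, 0.1595]
tcp_rot: [3.127, -0.305, 0.0]
wrist_force: [0.3, -0.1, -0.8]
width: 0.321
grip_force: 41.9
```

>>> jog_arm(
  deltas=[0.001,0,0,0,0,0,-1,0.002,0,0,0,0,0,-1,0.003,0,0,0,0,0,-1],
)

```text
time: 14.0
tool_pos: [0.314, -0.2911, 0.1594]
tcp_rot: [3.127, -0.306, -0.0]
wrist_force: [-0.2, 0.1, 0.7]
width: 0.321
grip_force: 41.9
```

Run:
```python
from st import *
s,M=show(); Rg=np.c_[M[:,0],-M[:,1],-M[:,2]]
print("ball in eye axes",(Rg.T@(np.array([.3235,-.2937,.162])-(s["tool_pos"]-M[:,2]*.002))).round(4))
```

```text
t 14.0 p [ 0.314  -0.2911  0.1594] th -0.195 z [-0. -0. -1.] F [-0.21  0.06  0.75] q [-0.81 -0.14  2.2  -0.    1.08  0.96] w 0.321 41.9
ball in eye axes [ 0.0098 -0.0007  0.0006]
```

>>> jog_arm(
  deltas=[0.001,0.0005,-0.0005,0,0,0,-1,0.002,0.0005,-0.0005,0,0,0,-1,0.003,0.0005,-0.0005,0,0,0,-1],
)

```text
time: 14.3
tool_pos: [0.317, -0.2923, 0.16]
tcp_rot: [3.127, -0.306, 0.0]
wrist_force: [0.6, 0.1, -0.6]
width: 0.32
grip_force: 41.9
```

>>> jog_arm(
  deltas=[0.001,0,0,0,0,0,-1,0.002,0,0,0,0,0,-1,0.003,0,0,0,0,0,-1],
)

```text
time: 14.6
tool_pos: [0.32, -0.2928, 0.1599]
tcp_rot: [-3.127, 0.306, 0.0]
wrist_force: [0.3, -0.6, -0.3]
width: 0.322
grip_force: 41.9
```

>>> jog_arm(
  deltas=[0.001,0,0,0,0,0,-1,0.002,0,0,0,0,0,-1,0.003,0,0,0,0,0,-1],
)

```text
time: 14.9
tool_pos: [0.3229, -0.2934, 0.1599]
tcp_rot: [3.127, -0.306, -0.0]
wrist_force: [-0.1, -0.2, -0.7]
width: 0.324
grip_force: 41.9
```

>>> jog_arm(
  deltas=[0.001,0,0,0,0,0,-1,0.002,0,0,0,0,0,-1,0.003,0,0.0003,0,0,0,-1],
)

```text
time: 15.2
tool_pos: [0.3259, -0.294, 0.1596]
tcp_rot: [3.127, -0.306, 0.0]
wrist_force: [0.2, 0.2, -0.4]
width: 0.321
grip_force: 41.9
```

>>> jog_arm(
  deltas=[0.001,0,0.0003,0,0,0,-1,0.002,0,0.0006,0,0,0,-1,0.003,0,0.0009,0,0,0,-1],
)

```text
time: 15.5
tool_pos: [0.3288, -0.2945, 0.1587]
tcp_rot: [-3.127, 0.306, 0.0]
wrist_force: [0.5, 0.1, -0.5]
width: 0.32
grip_force: 41.9
```

Run:
```python
from st import *
show();c=cam("side");d=cam("top")
from ball import redball
print(redball(c,(222,255,25,20)),redball(d,(365,225,25,20)))
cv2.imwrite("pics/m8.png",np.hstack([crop(c,205,240,60,70,6),crop(d,350,205,60,70,6)]))
```

```text
t 15.5 p [ 0.3288 -0.2945  0.1587] th -0.195 z [-0.  0. -1.] F [ 0.5   0.11 -0.46] q [-0.79 -0.11  2.18 -0.    1.07  0.98] w 0.32 41.9
(np.float64(0.0), np.float64(0.0), np.float64(0.0)) (np.float64(379.396449704142), np.float64(235.32248520710058), np.float64(338.0))
```

View pics/m8.png

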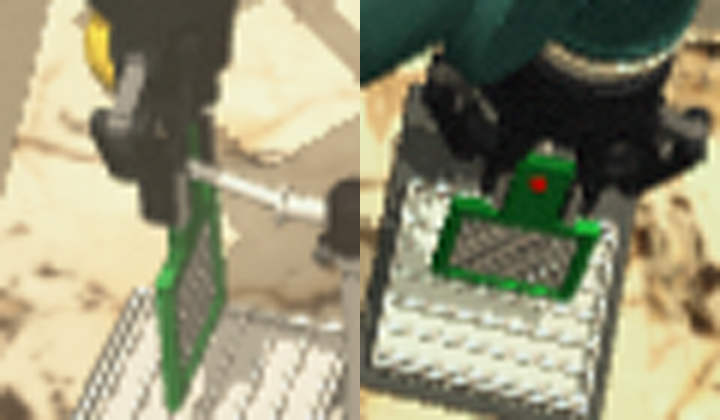

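The red ball shows in the eye (top crop (538,184)), with no force felt. Sliding on down the slope.

>>> jog_arm(
  deltas=[0.0015,0,0.0004,0,0,0,-1,0.003,0,0.0008,0,0,0,-1,0.0045,0,0.0012,0,0,0,-1,0.006,0,0.0016,0,0,0,-1,0.0075,0,0.002,0,0,0,-1],
)

```text
time: 16.1
tool_pos: [0.3362, -0.296, 0.1567]
tcp_rot: [-3.127, 0.306, 0.0]
wrist_force: [-0.6, -0.3, -0.6]
width: 0.324
grip_force: 41.9
```

>>> jog_arm(
  deltas=[0.0015,0,0.0004,0,0,0,-1,0.003,0,0.0008,0,0,0,-1,0.0045,0,0.0012,0,0,0,-1,0.006,0,0.0016,0,0,0,-1,0.0075,0,0.002,0,0,0,-1],
)

```text
time: 16.6
tool_pos: [0.3436, -0.2974, 0.1546]
tcp_rot: [-3.127, 0.306, 0.0]
wrist_force: [-0.1, 0.3, -0.9]
width: 0.321
grip_force: 41.9
```

```bash
python3 st.py
```

```text
t 16.6 p [ 0.3436 -0.2974  0.1546] th -0.195 z [-0.  0. -1.] F [-0.11  0.3  -0.88] q [-0.77 -0.08  2.16  0.    1.06  1.  ] w 0.321 41.9
```

>>> jog_arm(
  deltas=[0.0015,0,0.0004,0,0,0,-1,0.003,0,0.0008,0,0,0,-1,0.0045,0,0.0012,0,0,0,-1,0.006,0,0.0016,0,0,0,-1,0.0075,0,0.002,0,0,0,-1],
)

```text
time: 17.1
tool_pos: [0.3509, -0.2989, 0.1527]
tcp_rot: [3.127, -0.306, 0.0]
wrist_force: [-0.0, -0.2, -0.9]
width: 0.32
grip_force: 41.9
```

>>> jog_arm(
  deltas=[0.0015,0,0.0004,0,0,0,-1,0.003,0,0.0008,0,0,0,-1,0.0045,0,0.0012,0,0,0,-1,0.006,0,0.0016,0,0,0,-1],
)

```text
time: 17.5
tool_pos: [0.3568, -0.3001, 0.151]
tcp_rot: [-3.127, 0.306, 0.0]
wrist_force: [0.3, 0.2, -0.1]
width: 0.32
grip_force: 41.9
```

>>> jog_arm(
  deltas=[0.001,0,0.0003,0,0,0,-1,0.002,0,0.0006,0,0,0,-1,0.003,0,0.0009,0,0,0,-1],
)

```text
time: 17.8
tool_pos: [0.3597, -0.3006, 0.1502]
tcp_rot: [-3.127, 0.306, -0.0]
wrist_force: [-0.0, -0.1, -1.2]
width: 0.319
grip_force: 41.9
```

```bash
python3 st.py
```

```text
t 17.8 p [ 0.3597 -0.3006  0.1502] th -0.195 z [ 0.  0. -1.] F [-0.02 -0.07 -1.19] q [-0.75 -0.04  2.13  0.    1.05  1.02] w 0.319 41.9
```

>>> jog_arm(
  deltas=[0.001,0,0.0003,0,0,0,-1,0.002,0,0.0006,0,0,0,-1,0.003,0,0.0009,0,0,0,-1],
)

```text
time: 18.1
tool_pos: [0.3626, -0.3012, 0.1493]
tcp_rot: [3.127, -0.306, -0.0]
wrist_force: [0.0, 0.8, -0.6]
width: 0.319
grip_force: 41.9
```

>>> jog_arm(
  deltas=[0.001,0,0.0003,0,0,0,-1,0.002,0,0.0006,0,0,0,-1],
)

```text
time: 18.3
tool_pos: [0.3646, -0.3016, 0.1487]
tcp_rot: [-3.127, 0.306, 0.0]
wrist_force: [-1.8, -0.3, 0.0]
width: 0.316
grip_force: 41.9
```

>>> jog_arm(
  deltas=[0.001,0,0.0003,0,0,0,-1,0.001,0,0.0003,0,0,0,-1],
)

```text
time: 18.5
tool_pos: [0.3656, -0.3018, 0.1484]
tcp_rot: [-3.127, 0.306, 0.0]
wrist_force: [-0.0, -0.4, -0.9]
width: 0.321
grip_force: 41.9
```

>>> jog_arm(
  deltas=[0.001,0,0.0002,0,0,0,-1,0.001,0,0.0002,0,0,0,-1],
)

```text
time: 18.7
tool_pos: [0.3666, -0.302, 0.1482]
tcp_rot: [-3.127, 0.306, -0.0]
wrist_force: [0.4, 0.5, -1.1]
width: 0.322
grip_force: 41.9
```

>>> jog_arm(
  deltas=[0.001,0,0.0003,0,0,0,-1,0.001,0,0.0003,0,0,0,-1],
)

```text
time: 18.9
tool_pos: [0.3676, -0.3022, 0.1479]
tcp_rot: [3.127, -0.306, 0.0]
wrist_force: [0.2, -0.6, -1.5]
width: 0.32
grip_force: 41.9
```

>>> jog_arm(
  deltas=[0.001,0,0.0003,0,0,0,-1,0.001,0,0.0003,0,0,0,-1],
)

```text
time: 19.1
tool_pos: [0.3683, -0.3023, 0.1475]
tcp_rot: [-3.127, 0.306, 0.001]
wrist_force: [-1.2, 1.1, -0.6]
width: 0.313
grip_force: 42.0
```

>>> jog_arm(
  deltas=[0.001,0,0.0002,0,0,0,-1,0.001,0,0.0002,0,0,0,-1],
)

```text
time: 19.3
tool_pos: [0.3684, -0.3022, 0.1471]
tcp_rot: [-3.126, 0.305, 0.004]
wrist_force: [-5.0, 0.2, 2.0]
width: 0.32
grip_force: 42.2
```

>>> jog_arm(
  deltas=[0.0005,0,-0.0002,0,0,0,-1,0.0005,0,-0.0002,0,0,0,-1,0.0005,0,-0.0002,0,0,0,-1],
)

```text
time: 19.6
tool_pos: [0.3684, -0.3022, 0.1472]
tcp_rot: [-3.126, 0.305, 0.005]
wrist_force: [-6.2, 0.2, 1.7]
width: 0.32
grip_force: 42.2
```

```bash
python3 st.py
```

```text
t 19.6 p [ 0.3684 -0.3022  0.1472] th -0.195 z [-0.003  0.001 -1.   ] F [-6.25  0.18  1.71] q [-0.74 -0.02  2.12 -0.    1.05  1.03] w 0.32 42.2
```

Neck bears on the flange at about 6 N. Easing off, then letting go gently.

>>> jog_arm(
  deltas=[-0.001,0,0,0,0,0,-1,-0.0015,0,0.0002,0,0,0,-1,-0.0015,0,0.0002,0,0,0,-1],
  squeeze=20,
)

```text
time: 19.9
tool_pos: [0.3683, -0.3023, 0.1472]
tcp_rot: [-3.126, 0.306, 0.0]
wrist_force: [-2.7, 0.1, -0.8]
width: 0.319
grip_force: 41.9
```

>>> jog_arm(
  deltas=[0,0,0,0,0,0,-0.3,0,0,0,0,0,0,-0.25,0,0,0,0,0,0,-0.2,0,0,0,0,0,0,-0.1,0,0,0,0,0,0,0.1,0,0,0,0,0,0,0.3],
)

```text
time: 20.5
tool_pos: [0.3685, -0.3024, 0.1475]
tcp_rot: [3.127, -0.306, 0.0]
wrist_force: [0.1, 0.8, -0.3]
width: 0.649
grip_force: 0.0
```

Run:
```python
from st import *
show();c=cam("side");d=cam("top")
cv2.imwrite("pics/m9.png",np.hstack([crop(c,205,240,60,70,6),crop(d,350,205,60,70,6)]))
```

```text
t 20.5 p [ 0.3685 -0.3024  0.1475] th -0.195 z [ 0. -0. -1.] F [ 0.07  0.77 -0.31] q [-0.74 -0.03  2.12  0.    1.04  1.03] w 0.649 0.0
```

View pics/m9.png

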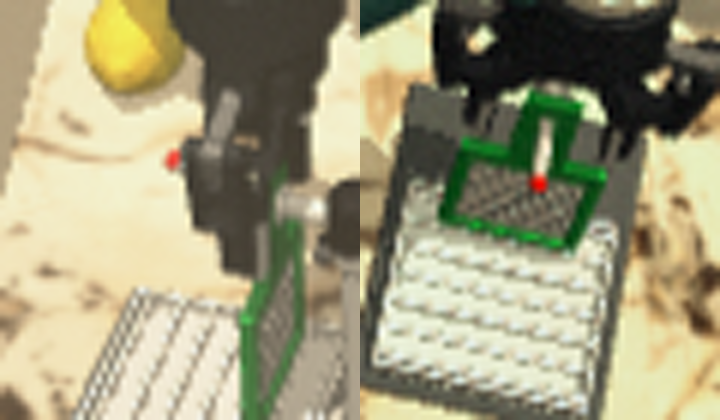

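Grater hangs at the flange with the fingers clear of it on both sides. Retreating upward.

>>> jog_arm(
  deltas=[0,0,-0.01,0,0,0,0.3,0,0,-0.03,0,0,0,0.3,0,0,-0.06,0,0,0,0.3,0,0,-0.1,0,0,0,0.3,0,0,-0.13,0,0,0,0.3,0,-0.05,-0.14,0,0,0,0.3,0,-0.1,-0.14,0,0,0,0.3,0,-0.15,-0.14,0,0,0,0.3],
)

```text
time: 21.4
tool_pos: [0.3978, -0.1553, 0.2893]
tcp_rot: [3.126, -0.309, 0.005]
wrist_force: [0.9, 0.1, -0.4]
width: 0.651
grip_force: 0.0
```

>>> jog_arm(
  deltas=[0,0,0,0,0,0,0.3,0,0,0,0,0,0,0.3,0,0,0,0,0,0,0.3,0,0,0,0,0,0,0.3,0,0,0,0,0,0,0.3,0,0,0,0,0,0,0.3,0,0,0,0,0,0,0.3,0,0,0,0,0,0,0.3],
)

```text
time: 22.2
tool_pos: [0.3972, -0.1565, 0.2873]
tcp_rot: [-3.126, 0.307, 0.0]
wrist_force: [0.4, -0.3, 0.9]
width: 0.647
grip_force: 0.0
```

Run:
```python
from st import *
from ball import redball
show();a=cam("side");b=cam("top")
print(redball(a,(222,255,25,20)),redball(b,(365,225,25,20)))
for i in range(4): c=cam("side")
d=cam("top")
for x,y,r in((a,c,(220,230,80,100)),(b,d,(340,190,80,90))):
    u,v,w,h=r;print("motion",cv2.absdiff(x["color"][v:v+h,u:u+w],y["color"][v:v+h,u:u+w]).max())
cv2.imwrite("pics/m10.png",np.hstack([crop(c,215,235,65,95,6),crop(d,350,195,65,95,6)]))
```

```text
t 22.2 p [ 0.3972 -0.1565  0.2873] th -0.196 z [-0.  0. -1.] F [ 0.43 -0.33  0.85] q [-0.43 -0.25  2.05  0.    1.34  1.33] w 0.647 0.0
(np.float64(233.37239583333334), np.float64(266.0130208333333), np.float64(384.0)) (np.float64(379.38676470588234), np.float64(235.09558823529412), np.float64(680.0))
motion 56
motion 45
```

View pics/m10.png

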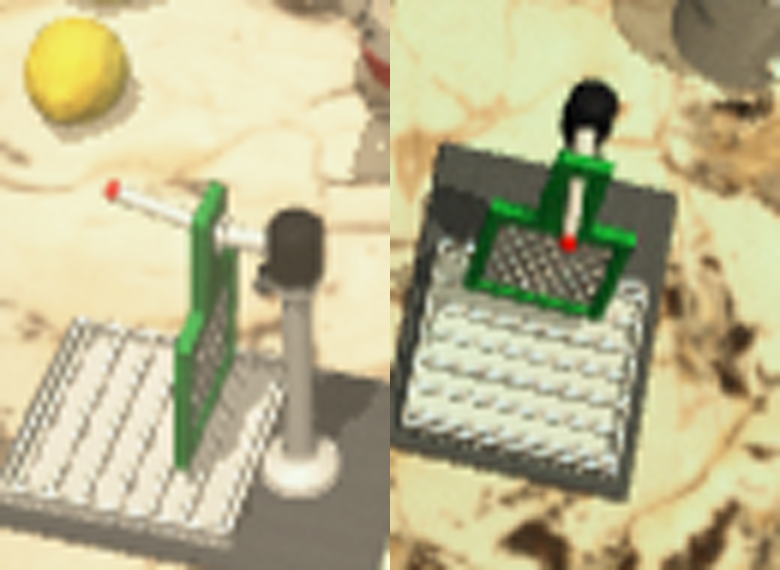

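Grater hangs upright at the flange; the ball pixel is unchanged, so the hook is still on its stop. A slight swing remains, so I'll wait for it to settle.

>>> jog_arm(
  deltas=[0,0,0,0,0,0,0.3,0,0,0,0,0,0,0.3,0,0,0,0,0,0,0.3,0,0,0,0,0,0,0.3,0,0,0,0,0,0,0.3,0,0,0,0,0,0,0.3,0,0,0,0,0,0,0.3,0,0,0,0,0,0,0.3],
)

```text
time: 23.35
tool_pos: [0.3973, -0.1562, 0.2874]
tcp_rot: [3.127, -0.306, 0.0]
wrist_force: [-0.4, -0.5, 0.3]
width: 0.652
grip_force: 0.0
```

>>> jog_arm(
  deltas=[0,0,0,0,0,0,0.3,0,0,0,0,0,0,0.3,0,0,0,0,0,0,0.3,0,0,0,0,0,0,0.3,0,0,0,0,0,0,0.3,0,0,0,0,0,0,0.3,0,0,0,0,0,0,0.3,0,0,0,0,0,0,0.3],
)

```text
time: 24.15
tool_pos: [0.3973, -0.1562, 0.2874]
tcp_rot: [-3.127, 0.306, -0.0]
wrist_force: [0.1, -1.0, 0.1]
width: 0.647
grip_force: 0.0
```

>>> jog_arm(
  deltas=[0,0,0,0,0,0,0.3,0,0,0,0,0,0,0.3,0,0,0,0,0,0,0.3,0,0,0,0,0,0,0.3,0,0,0,0,0,0,0.3,0,0,0,0,0,0,0.3,0,0,0,0,0,0,0.3,0,0,0,0,0,0,0.3],
)

```text
time: 24.95
tool_pos: [0.3973, -0.1562, 0.2874]
tcp_rot: [-3.127, 0.306, 0.0]
wrist_force: [-0.6, 0.1, -0.1]
width: 0.651
grip_force: 0.0
```

```bash
cat > mo.py <<'E'
from st import *
from fit import green
show()
for i in range(9):
    c=cam("top");g=green(c,(350,210,60,45))
    ys,xs=np.nonzero(g>.3); low=ys>np.percentile(ys,60)
    print(round(xs[low].mean(),2),round(xs.mean(),2),end=" | ")
E
python3 mo.py
```

```text
t 24.95 p [ 0.3973 -0.1562  0.2874] th -0.195 z [-0.  0. -1.] F [-0.58  0.12 -0.08] q [-0.43 -0.25  2.05 -0.    1.34  1.33] w 0.651 0.0
26.19 27.54 | 25.82 27.51 | 26.26 27.57 | 25.82 27.55 | 25.9 27.53 | 26.26 27.54 | 25.9 27.54 | 26.24 27.53 | 26.31 27.51 |
```

```bash
python3 -c "
from workcell import finish_job
print(finish_job())"
```

```text
the job is handed in; nothing more can be done
None
```

I handed the job in at about 25 s: the hook was pushed onto its stop (about 10 N felt), and the grater was threaded on, slid against the flange (about 6 N felt), released, and was hanging still and upright in the last images. The judge's verdict was not shown.

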